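# Clear the tipped vial and hold the sampler's reset

## Robot

A 6-joint arm with a two-finger parallel gripper is mounted at the origin on the work surface. World frame = base frame: x ahead of the robot, y to its left, z up, the work surface at z = 0. Lengths are in m, angles in rad, forces in N, time in s.
With the tool pointing down it reaches from about 0.4 to 0.825 m from the base axis. Payload 7 kg.
Tool frame: the origin (TCP) lies on the centre line of the jaws, within the pads' length; the fingertips stand ahead of it and the grasp point (between the pads) lies 2 mm behind it (arm.finger_overhang is the z of the fingertips in the tool frame, in m); z points along the fingers, y is the line along which they close (so a half turn about z gives the same grasp; the last joint's range is limited). The gripper opens to 85 mm and grips with 20 to 120 N. Pads are 22 mm wide; open, the fingers measure 114 mm over their backs; the gripper's body (76 mm by 85 mm) begins 54 mm behind the grasp point. The pads swing forward as they close: fully open they stand 13 mm farther back than shut.
Start: joints at [1.522, 0.359, 0.012, 0, -1.224, -0.288], TCP at [0.223, 0.637, 0.248] pointing down, gripper open.
Joint ranges: [-3.07, 3.07], [-1.43, 2.12], [-1.02, 1.25], [-3.03, 1.67], [-3.05, -0], [-3.03, 3.03]. Speed limits (rad/s): [2.39, 2.39, 3.01, 3.14, 3.14, 3.14].

## Interface

Orientations are given as a unit quaternion [x, y, z, w].
In Python, from rig import get_state, eyes, arm gives the robot as it stands.
- The arm moves only by the tool jog_arm, never from a script. Its argument "commands" is one flat list of numbers, 7 for each row, row after row: the shift along the tool's x, y, z in m, then the turn, a rotation vector about the tool's x, y, z in degrees, then the finger opening in m, from 0 to 0.0854. A call has 1 to 20 rows; each row is the pose to reach, as a shift and turn from the pose commanded when the call began, along the tool's axes at that moment; what a row does not reach only later rows make up. A row lasts 1/8 s, in which the tool goes at most 62.5 mm and 10.7 degrees, less where a joint would pass 70% of its speed; a pose out of reach is approached as far as the arm can. A call with a gripper value outside its range is refused whole. The fingers move at their own pace and stop on an object; "grip_force" is the grip in N (left out, the last holds). Time passes only in rows, so rows that repeat a pose let the fingers close. It gives the time, the measured TCP pose, the force, the opening and the grip force at its end, in the units of the state.
- get_state(): the state, without advancing time (a new reading comes with each control period).
- eyes.capture(name): name is "side" or "top" or "wrist"; returns a dict with "image" (384x512x3 uint8, red, green, blue), "range_z" (384x512 float32, m along the optical axis (not along the pixel's ray), 0 where there is no reading), "K" (3x3 intrinsics, pixels), "D" ([k1, k2, p1, p2, k3] as OpenCV has them; the pictures are not rectified), "rvec" (rotation vector, rad) and "tvec" (3), from world to camera coordinates, as OpenCV has them; the wrist camera has in their place "mount" (4x4, takes a point from camera to tool coordinates, whose origin is the TCP and whose axes are the flange's). Camera axes: x right, y down, z forward; pixel columns grow to the right and rows downward; lengths in m; the calibration is good to about 2 mm. A picture is of the moment at which its call begins: read the wrist's pose just before it.
- arm.sign_off(): hands the job in; it is judged then, once.
The state is a dict: "time_s": time; "joints": joint angles; "qd": joint speeds; "tau": joint torques, N m; "ee_pos": TCP position; "tool_rot": TCP orientation; "force": force on the tool from outside, world axes, zero at the start; "moment": the same for the moment, N m; "grip_width": finger opening in m; "grip_force": force on a finger pad.
Only numpy, scipy, OpenCV 4.12 (cv2) and the standard library are available. Lean on these libraries where they do the work, as an engineer would, in place of code of your own. Each camera call takes 0.05 s, during which the arm holds its last target. There are 200 camera calls.

## Task

A sample vial has tipped over on the autosampler's freely turning carousel: lift it off and lay it down in the reject tray, without dropping it. Then take the square-handled reset pin out of the tool stand, put its shaft through the small round hole in the top of the control box and press the recessed reset button fully down. Finish while still gripping the pin and holding the button down, with everything else on the bench left in its place.

Things in the scene. Friction and masses are not known exactly. Their poses are not given: they have to be found in the camera images.
- vial: the tipped sample vial: a plain white plastic cylinder 26 mm in diameter and 60 mm long over all, the last 12 mm (+x end) a grey cap of the same diameter; about 35 g. It lies on its side on the carousel. Origin: its middle; its x axis runs along the vial.
- carousel: the fixed foot of the autosampler carousel. Origin on the table under the spin axis; z up. The tipped vial lies on the rotor's empty half, on this frame's +x side, 45 to 65 mm from the axis, roughly across the radius.
- rotor (a joint): turn of the carousel's rotor, rad, 0 at the start, no limits, almost no friction. A flat aluminium disc 220 mm in diameter, 12 mm thick, its top 52 mm above the table; it turns freely about the vertical when pushed. Five upright white vials, 26 mm in diameter, stand fast in it 80 mm from the axis, all in one half (the foot's -x side at the start), their tops 40 mm above the disc.
- tray: the reject tray: open steel tray, 100 mm (its x) by 140 mm (its y), 28 mm high, walls and floor about 4 mm thick, fixed to the table and empty. Origin: centre of its underside on the table; z up.
- stand: the tool stand: a black block fixed to the table, 50 mm (its x) by 120 mm (its y), 75 mm high, with two vertical through holes 11 mm wide on its y centre line, 35 mm either side of the middle. One holds the reset pin and the other the round-headed pin, either way round. Origin: centre of its underside.
- pin: the reset pin: a square grey handle 16 x 16 mm and 50 mm long above a round steel shaft 8 mm in diameter and 60 mm long; 50 g. It hangs upright in the stand, its handle resting on the stand's top. Origin: centre of the handle's underside, where the shaft begins; z points up along the handle (handle z 0 to 50 mm); x and y are square to the handle's sides.
- pin_tip (a point): the lower end of the reset pin's shaft, 60 mm below the pin's origin; 15 mm above the table while the pin hangs in the stand
- control_box: the sampler's control box: a white box 140 mm (its x) by 200 mm (its y), 70 mm high, fixed to the table, with a small dark screen and grey flat keys drawn on top. Origin: centre of its underside. Its top plate is 10 mm thick and has one round hole.
- port (a point): centre of the round hole, 14 mm in diameter, at the level of the box's top (70 mm above the table; in the box's frame at x -30 mm, y +50 mm). The hole runs straight down through the 10 mm plate into a hollow that holds the reset button.
- reset_button (a joint): travel of the recessed reset button, m: 0 up, 0.008 fully down against its stop. It springs back; it takes about 1.6 N to start and 4.8 N at the stop.
- button_top (a point): centre of the flat top of the reset button (20 mm in diameter), straight below the hole; when up it lies 25 mm below the top of the box (45 mm above the table), fully down 33 mm below
- round_pin: the other pin in the stand: the same shaft, but a round waisted handle with a knob, 22 mm wide and 45 mm long, its top 120 mm above the table; to be left there. Origin: centre of the handle's underside.
- beaker: small glass beaker, 52 mm wide, 60 mm high, standing loose on the table; to be left alone. Origin: centre of its underside.
- mouse: black rounded computer mouse, 100 x 60 mm, 34 mm high, loose on the table; to be left alone. Origin: underside.
- jar: white plastic jar, 52 mm wide, 65 mm high, loose; to be left alone. Origin: underside.
- sample_bottle: white sample bottle, 60 mm wide, 130 mm high, loose; to be left alone. Origin: underside.
Things that resemble listed ones, but are neither listed nor needed, are in the scene too. Leave any yellow look-alike of the control_box alone. What is shaped like the pin but pink is not meant.

How it is judged:
On the way, in this order (a step that is already met when the one before it is completed fails the run):
1. the vial is lifted clear of the carousel in the fingers (height (world z) of vial above 0.1 m and contact force between the fingers and vial above 0.3 N and contact force between vial and carousel below 0.05 N), for 0.1 s.
2. the vial lies in the reject tray, released and at rest (x of vial in the frame of tray between -0.05 and 0.05 m and y of vial in the frame of tray between -0.07 and 0.07 m and z of vial in the frame of tray below 0.035 m and angle between vial's own x axis and vertical between 1.1 and 2.04 rad and contact force between vial and tray above 0.05 N and contact force between the fingers and vial below 0.05 N and linear speed of vial below 0.03 m/s), for 0.2 s.
3. the reset pin is drawn out of the stand in the fingers (height (world z) of pin_tip above 0.08 m and contact force between the fingers and pin above 0.5 N), for 0.1 s.
At the end, for the whole second after the job is handed in: The vial lies on its side in the reject tray, at rest and let go. The reset pin, still gripped by the fingers, reaches through the hole (tip within 8 mm of the hole's axis) and holds the reset button at least 6.2 mm down of its 8 mm, pressing with more than 2 N, through the last second (all of step 2 and value of joint reset_button above 0.0062 m and contact force between pin and control_box above 2 N and contact force between the fingers and pin above 2 N and horizontal distance between pin_tip and port below 0.008 m and height (world z) of pin_tip below 0.042 m); the arm keeps its last pose, push and grip.
It fails at once if the vial falls free of the fingers (faster than 0.7 m/s) (linear speed of vial above 0.7 m/s and contact force between the fingers and vial below 0.01 N).
It fails at once if a bystander is moved by more than 40 mm or the other pin is drawn from the stand (distance of any of beaker, mouse, jar, sample_bottle, round_pin from where it was at the start of the episode above 0.04 m).
It also fails if it takes over 48 s, if anything falls off the work surface, if the arm or the gripper's body presses on something with over 40 N, if the wrist force passes 120 N, or if a joint passes its speed limit or range.

## Working session

There is one attempt and no reset: what is moved stays moved. The work goes in short steps, Python scripts to look and compute and a tool call to move; the robot and the scene stay as the last step left them, time stands still between calls to the robot, and variables do not carry over. Pictures are saved under pics/ and viewed, at most 10 in all, crops included, and the job is handed in when it is done.

Besides the shell and the picture viewer there is one more tool, called after ">>>" in YAML: its name, and indented under it one key for each argument. jog_arm: Moves the arm, as the interface text tells. Its arguments: {"type":"object","properties":{"commands":{"type":"array","items":{"type":"number"}},"grip_force":{"type":"number"}},"required":["commands"]}

```bash
mkdir -p pics; cat > h.py <<'E'
import numpy as np,cv2,pickle
from scipy.spatial.transform import Rotation as R
from rig import get_state,eyes,arm
def cap(n,f=None):
    s=get_state(); c=eyes.capture(n); c['s']=s
    if f: cv2.imwrite('pics/'+f,c['image'][:,:,::-1]); pickle.dump(c,open('pics/'+f+'.pkl','wb'))
    return c
def load(f): return pickle.load(open('pics/'+f+'.pkl','rb'))
def extr(c):
    if 'mount' in c:
        T=np.eye(4);T[:3,:3]=R.from_quat(c['s']['tool_rot']).as_matrix();T[:3,3]=c['s']['ee_pos'];return T@c['mount']
    T=np.eye(4);T[:3,:3]=cv2.Rodrigues(np.array(c['rvec'],float))[0];T[:3,3]=np.ravel(c['tvec']);return np.linalg.inv(T)
def ray(c,uv):
    p=cv2.undistortPoints(np.array(uv,float).reshape(-1,1,2),c['K'],np.array(c['D'],float)).reshape(-1,2)
    T=extr(c);d=np.c_[p,np.ones(len(p))]@T[:3,:3].T
    return T[:3,3],d
def onz(c,uv,z):
    o,d=ray(c,uv);return o+d*((np.asarray(z)-o[2])/d[:,2])[:,None]
def dep(c,uv):
    o,d=ray(c,uv);z=np.array([np.median(c['range_z'][int(v)-1:int(v)+2,int(u)-1:int(u)+2]) for u,v in uv]);return o+d*z[:,None]
def cloud(c):
    v,u=np.mgrid[:384,:512];uv=np.c_[u.ravel(),v.ravel()].astype(float)
    o,d=ray(c,uv);return (o+d*c['range_z'].ravel()[:,None]).reshape(384,512,3)
def tool(p,s=None):
    s=s or get_state();return R.from_quat(s['tool_rot']).inv().apply(np.asarray(p)-s['ee_pos'])
E
python3 - <<'E'
from h import *
np.set_printoptions(precision=4,suppress=True)
for n in('top','side'):
    c=cap(n,n+'0.png');print(n,extr(c))
s=get_state();print(s['ee_pos'],R.from_quat(s['tool_rot']).as_matrix(),arm.finger_overhang,s['time_s'])
c=cap('wrist','w0.png');print(c['mount'])
E
```

```text
top [[ 0.0125 -0.9975  0.0702  0.4668]
 [-0.9999 -0.0122  0.0053 -0.0221]
 [-0.0044 -0.0703 -0.9975  1.2519]
 [ 0.      0.      0.      1.    ]]
side [[ 0.9798 -0.1247  0.1562  0.3468]
 [-0.1998 -0.63    0.7504 -0.8561]
 [ 0.0048 -0.7665 -0.6423  0.7962]
 [ 0.      0.      0.      1.    ]]
[0.223  0.6367 0.2474] [[ 0.9438 -0.3306 -0.0003]
 [-0.3306 -0.9438 -0.0014]
 [ 0.0001  0.0015 -1.    ]] 0.017 0.1
[[ 0.0003 -0.9576 -0.2882  0.0742]
 [ 1.      0.0001  0.0005 -0.0002]
 [-0.0005 -0.2882  0.9576 -0.1263]
 [ 0.      0.      0.      1.    ]]
```

View pics/top0.png

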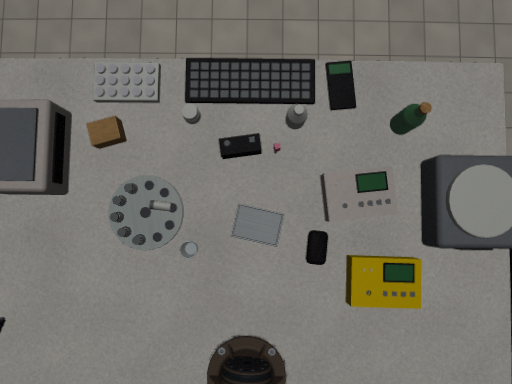

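View pics/side0.png

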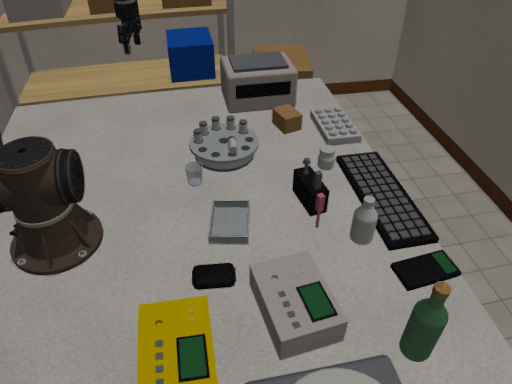

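The top view shows the carousel at (146,212) with the vial at (161,206), tray (258,225), stand (240,146), pink look-alike (277,148), white control box (360,192), yellow look-alike (385,282), and mouse (317,247). I'll enlarge the main areas next.

```bash
python3 - <<'E'
from h import *
np.set_printoptions(precision=4,suppress=True)
c=load('top0.png');im=c['image'][:,:,::-1]
def crop(u,v,w,h,k): return cv2.resize(im[v:v+h,u:u+w],None,fx=k,fy=k,interpolation=cv2.INTER_CUBIC)
o=np.zeros((600,800,3),np.uint8)
o[:300,:400]=crop(102,170,80,60,5)       # carousel
o[:300,400:]=crop(205,120,80,60,5)       # stand
o[300:,:400]=crop(220,190,80,60,5)       # tray
o[300:,400:]=crop(320,160,80,60,5)       # box
cv2.imwrite('pics/crop0.png',o)
P=cloud(c)
for n,(u,v) in dict(car=(146,212),vial=(161,206),tray=(258,225),stand=(240,146),pink=(277,148),box=(350,185),table=(280,270)).items(): print(n,P[v,u])
E
```

```text
car [0.4819 0.2984 0.0536]
vial [0.4993 0.2495 0.0774]
tray [ 0.4476 -0.029   0.0025]
stand [0.675  0.026  0.0779]
pink [ 0.6652 -0.0792  0.1079]
box [ 0.5666 -0.2921  0.0716]
table [ 0.3134 -0.0968  0.001 ]
```

View pics/crop0.png

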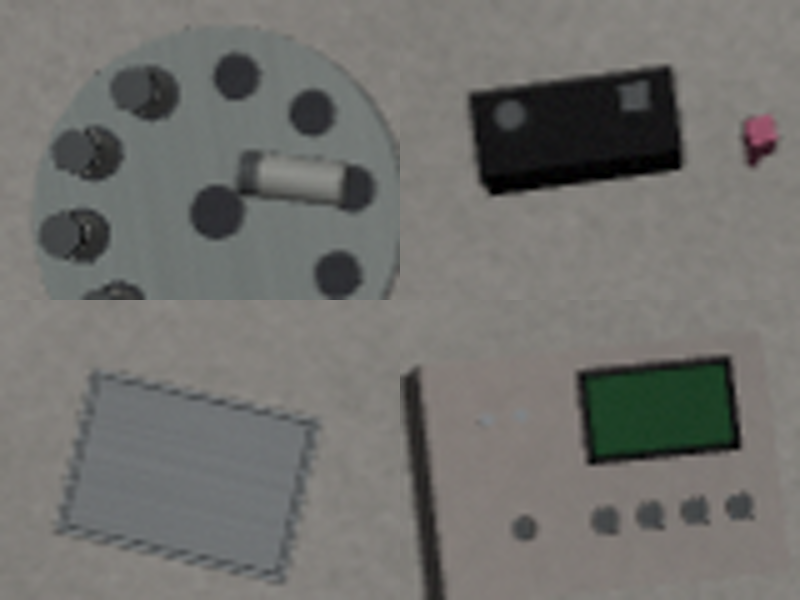

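```bash
python3 - <<'E'
from h import *
np.set_printoptions(precision=4,suppress=True)
c=load('top0.png')
f=lambda u0,v0,pts:[((x+.5)/5-.5+u0,(y+.5)/5-.5+v0) for x,y in pts]
print('axis',onz(c,f(102,170,[(217,212)]),[.052]))
v=onz(c,f(102,170,[(242,172),(347,183)]),[.066,.066]);d=v[0]-v[1];print('vial',v,v.mean(0),np.linalg.norm(d),np.degrees(np.arctan2(d[1],d[0])))
t=onz(c,f(220,190-60,[(97,372),(315,425),(280,580),(62,530)]),[.028]*4);print('tray',t,t.mean(0));e=t[0]-t[1];print(np.degrees(np.arctan2(e[1],e[0])),np.linalg.norm(e))
s=onz(c,f(205-80,120,[(635,97),(510,115)]),[.125,.12]);e=s[1]-s[0];print('pins',s,np.linalg.norm(e),np.degrees(np.arctan2(e[1],e[0])))
b=onz(c,f(320-80,160-60,[(525,528),(605,520),(740,505)]),[.07]*3);e=b[1]-b[2];print('port',b,np.degrees(np.arctan2(e[1],e[0])))
P=cloud(c).reshape(-1,3);m=(abs(P[:,0]-.5)<.05)&(P[:,1]<.30)&(P[:,1]>.19)&(P[:,2]>.065);Q=P[m];q=Q.mean(0)
w,V=np.linalg.eigh(np.cov(Q[:,:2].T));print('vialcloud',len(Q),q,V[:,1],Q.max(0),Q.min(0))
# tool axes target for vial
s=get_state();M=R.from_quat(s['tool_rot']).as_matrix()
print(np.degrees(np.arctan2(M[1,0],M[0,0])),np.degrees(np.arctan2(M[1,1],M[0,1])),tool([q[0],q[1],.25]))
E
```

```text
axis [[0.4818 0.3018 0.052 ]]
vial [[0.5049 0.2842 0.066 ]
 [0.4994 0.2231 0.066 ]] [0.5022 0.2536 0.066 ] 0.06134700406873923 84.79735940713812
tray [[ 0.5095  0.0284  0.028 ]
 [ 0.4797 -0.1015  0.028 ]
 [ 0.388  -0.0815  0.028 ]
 [ 0.4158  0.0477  0.028 ]] [ 0.4482 -0.0267  0.028 ]
77.05132250111461 0.13326148161100315
pins [[ 0.6866 -0.0078  0.125 ]
 [ 0.6766  0.0617  0.12  ]] 0.0703502120860256 98.15197327429355
port [[ 0.5083 -0.2767  0.07  ]
 [ 0.5135 -0.3228  0.07  ]
 [ 0.523  -0.4008  0.07  ]] 96.9774970565581
vialcloud 189 [0.5018 0.2523 0.0746] [0.0999 0.995 ] [0.5166 0.283  0.0829] [0.4881 0.2221 0.0657]
-19.302736090415916 -109.30274959595411 [ 0.3902  0.2706 -0.002 ]
```

>>> jog_arm:
  commands: [0.39,0.271,0.04,0,0,76,0.06,0.39,0.271,0.04,0,0,76,0.06,0.39,0.271,0.04,0,0,76,0.06,0.39,0.271,0.04,0,0,76,0.06,0.39,0.271,0.04,0,0,76,0.06,0.39,0.271,0.04,0,0,76,0.06,0.39,0.271,0.04,0,0,76,0.06,0.39,0.271,0.04,0,0,76,0.06,0.39,0.271,0.04,0,0,76,0.06,0.39,0.271,0.04,0,0,76,0.06,0.39,0.271,0.04,0,0,76,0.06,0.39,0.271,0.04,0,0,76,0.06]
  grip_force: 25

```text
time_s: 1.65
ee_pos: [0.5012, 0.2533, 0.2084]
tool_rot: [-0.674, 0.739, 0.0, 0.0]
force: [0.2, -0.4, 0.2]
grip_width: 0.0601
grip_force: 0.0
```

```bash
python3 - <<'E'
from h import *
np.set_printoptions(precision=4,suppress=True)
c=cap('wrist','w1.png');cv2.imwrite('pics/w1b.png',cv2.resize(c['image'][:,:,::-1],(768,576)))
P=cloud(c).reshape(-1,3);m=(abs(P[:,0]-.5)<.05)&(P[:,1]<.29)&(P[:,1]>.19)&(P[:,2]>.060)&(P[:,2]<.085);Q=P[m];q=Q.mean(0)
w,V=np.linalg.eigh(np.cov(Q[:,:2].T));print('vialcloud',len(Q),q,V[:,1],Q.max(0),Q.min(0))
s=c['s'];M=R.from_quat(s['tool_rot']).as_matrix();print(s['ee_pos'],M,s['joints'],s['grip_width'],tool([q[0],q[1],.072],s))
E
```

```text
vialcloud 2014 [0.5003 0.2508 0.0755] [0.1002 0.995 ] [0.5157 0.284  0.0802] [0.4849 0.2218 0.0617]
[0.5012 0.2533 0.2084] [[-0.0908 -0.9959  0.0002]
 [-0.9959  0.0908  0.0002]
 [-0.0002 -0.0001 -1.    ]] [ 0.8165  0.2032 -0.2993 -0.     -1.068  -0.9074] 0.06006247265187894 [0.0026 0.0007 0.1364]
```

View pics/w1b.png

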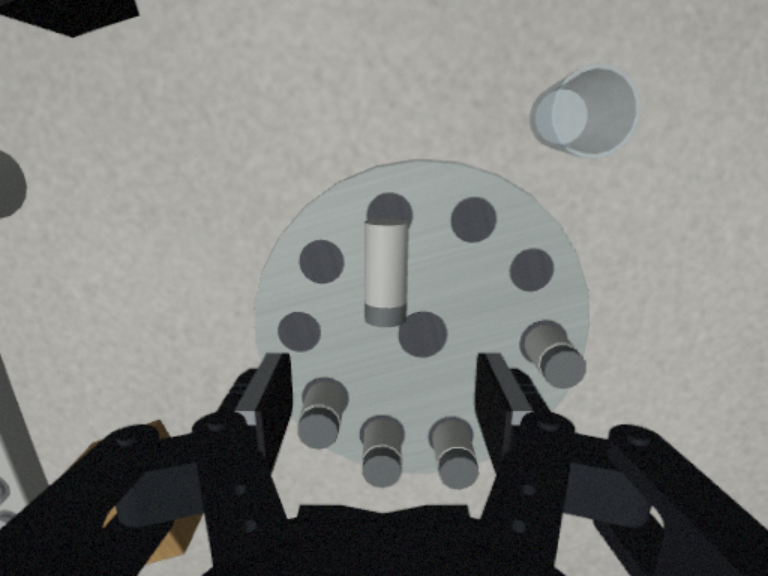

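The wrist view shows the vial at (386,272) with its cap toward the hub. It is centred between the jaws and square to them. Descending to grip.

>>> jog_arm:
  commands: [0.003,0.001,0.05,0,0,0,0.06,0.003,0.001,0.1,0,0,0,0.055,0.003,0.001,0.125,0,0,0,0.05,0.003,0.001,0.134,0,0,0,0.045,0.003,0.001,0.134,0,0,0,0.045,0.003,0.001,0.134,0,0,0,0.04]

```text
time_s: 2.45
ee_pos: [0.501, 0.2503, 0.0756]
tool_rot: [-0.674, 0.739, -0.0, 0.001]
force: [-0.6, 1.1, -0.5]
grip_width: 0.0396
grip_force: 0.0
```

>>> jog_arm:
  commands: [0,0,0,0,0,0,0.034,0,0,0,0,0,0,0.03,0,0,0,0,0,0,0.026,0,0,0,0,0,0,0.02,0,0,0,0,0,0,0.02,0,0,0,0,0,0,0.02]
  grip_force: 20

```text
time_s: 3.2
ee_pos: [0.5006, 0.2496, 0.0747]
tool_rot: [-0.674, 0.739, -0.0, 0.0]
force: [-0.6, -0.6, 5.8]
grip_width: 0.0248
grip_force: 20.4
```

>>> jog_arm:
  commands: [0,0,-0.005,0,0,0,0.02,0,0,-0.02,0,0,0,0.02,0,0,-0.05,0,0,0,0.02,0,0,-0.09,0,0,0,0.02,0,0,-0.13,0,0,0,0.02,0,0,-0.13,0,0,0,0.02]
  grip_force: 25

```text
time_s: 3.95
ee_pos: [0.5018, 0.2506, 0.2088]
tool_rot: [-0.674, 0.739, -0.0, 0.004]
force: [-0.5, 0.1, -0.9]
grip_width: 0.0247
grip_force: 24.6
```

```bash
python3 - <<'E'
from h import *
np.set_printoptions(precision=4,suppress=True)
c=cap('wrist','w2.png');cv2.imwrite('pics/w2b.png',cv2.resize(c['image'][150:,100:420,::-1],None,fx=2,fy=2))
s=c['s'];M=R.from_quat(s['tool_rot']).as_matrix();print(s['ee_pos'],M[:,:2],s['grip_width'],s['grip_force'],s['joints'],tool([.4482,-.0267,.12],s))
P=cloud(c)
q=(R.from_quat(s['tool_rot']).inv().apply(P.reshape(-1,3)-s['ee_pos']))
m=(abs(q[:,1])<.010)&(abs(q[:,0])<.05)&(q[:,2]>-.02)&(q[:,2]<.03);Q=q[m];print(len(Q),Q.min(0),Q.max(0),np.median(Q,0))
E
```

```text
[0.5018 0.2506 0.2088] [[-0.0919 -0.9958]
 [-0.9958  0.0919]
 [-0.0051 -0.0051]] 0.02468393379538221 24.631027579307556 [ 0.8127  0.198  -0.3056  0.001  -1.0601 -0.9052] [0.2815 0.0284 0.0872]
5670 [-0.0342 -0.01   -0.0051] [0.0272 0.01   0.0223] [ 0.0037 -0.0001 -0.0022]
```

View pics/w2b.png

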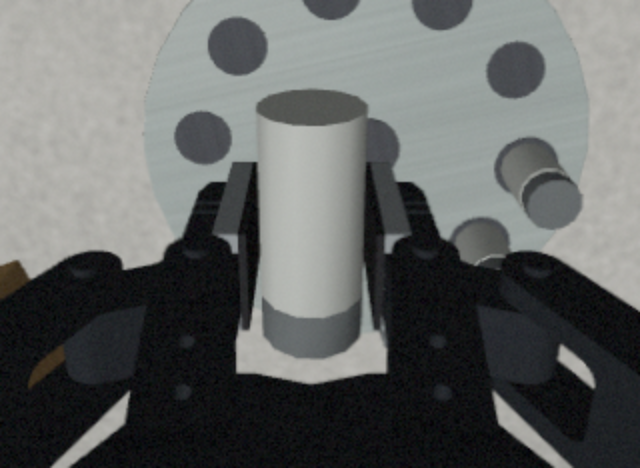

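The picture shows the vial held level between the pads, at (312,220) in the crop. Moving it over the tray.

>>> jog_arm:
  commands: [0.04,0.004,0,0,0,1,0.02,0.09,0.009,0.0,0,0,3,0.02,0.14,0.014,0.02,0,0,5,0.02,0.19,0.02,0.04,0,0,7.6,0.02,0.24,0.025,0.06,0,0,7.6,0.02,0.27,0.028,0.08,0,0,7.6,0.02,0.284,0.028,0.087,0,0,7.6,0.02,0.284,0.028,0.087,0,0,7.6,0.02,0.284,0.028,0.087,0,0,7.6,0.02]

```text
time_s: 5.12
ee_pos: [0.4469, -0.0301, 0.1177]
tool_rot: [-0.623, 0.782, -0.0, 0.0]
force: [0.8, -0.0, -0.6]
grip_width: 0.0251
grip_force: 24.7
```

```bash
python3 - <<'E'
from h import *
np.set_printoptions(precision=4,suppress=True)
c=cap('wrist','w3.png');cv2.imwrite('pics/w3b.png',cv2.resize(c['image'][:,:,::-1],(768,576)))
s=c['s'];M=R.from_quat(s['tool_rot']).as_matrix();print(s['ee_pos'],M,np.degrees(np.arctan2(M[1,0],M[0,0])),s['grip_width'],tool([.4482,-.0267,.03],s))
E
```

```text
[ 0.4469 -0.0301  0.1177] [[-0.2227 -0.9749  0.0007]
 [-0.9749  0.2227  0.0001]
 [-0.0002 -0.0007 -1.    ]] -102.86998197092173 0.025093456152122384 [-0.0035 -0.0004  0.0877]
```

View pics/w3b.png

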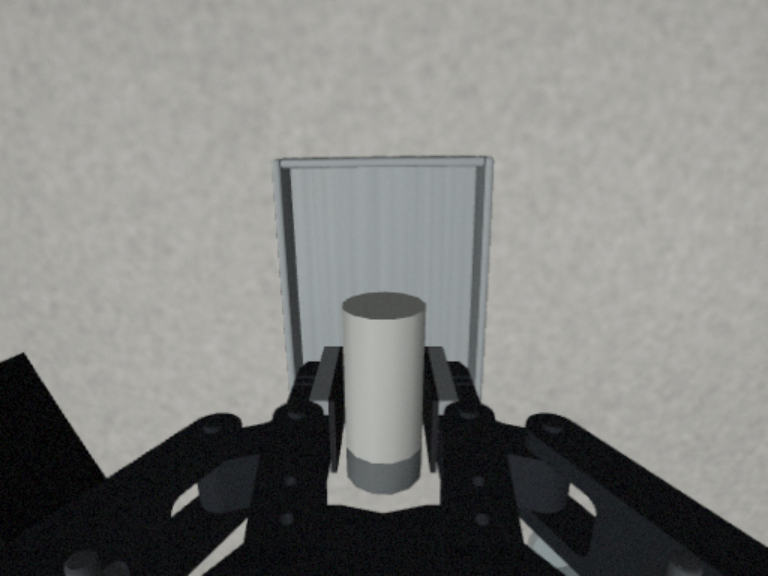

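The tray (384,270) is centred under the vial and square to it. Lowering.

>>> jog_arm:
  commands: [0,0,0.03,0,0,0,0.02,0,0,0.06,0,0,0,0.02,0,0,0.08,0,0,0,0.02,0,0,0.088,0,0,0,0.02,0,0,0.088,0,0,0,0.02,0,0,0.088,0,0,0,0.02]

```text
time_s: 5.92
ee_pos: [0.4469, -0.0303, 0.0301]
tool_rot: [-0.623, 0.782, -0.0, 0.001]
force: [-0.2, 0.2, -0.6]
grip_width: 0.0249
grip_force: 24.7
```

>>> jog_arm:
  commands: [0,0,0.001,0,0,0,0.02,0,0,0.002,0,0,0,0.02,0,0,0.002,0,0,0,0.02,0,0,0.002,0,0,0,0.02]

```text
time_s: 6.42
ee_pos: [0.4463, -0.0307, 0.0274]
tool_rot: [-0.623, 0.782, -0.0, 0.0]
force: [-0.0, -0.2, -1.1]
grip_width: 0.0249
grip_force: 24.7
```

One more millimetre down, then a gentle release. The fingers stay narrow enough to clear the tray walls.

>>> jog_arm:
  commands: [0,0,0.001,0,0,0,0.02,0,0,0.001,0,0,0,0.024,0,0,0.001,0,0,0,0.026,0,0,0.001,0,0,0,0.029,0,0,0.001,0,0,0,0.034,0,0,0.001,0,0,0,0.038,0,0,0.001,0,0,0,0.042,0,0,0.001,0,0,0,0.042,0,0,0.001,0,0,0,0.042]

```text
time_s: 7.55
ee_pos: [0.4462, -0.0307, 0.0263]
tool_rot: [-0.623, 0.782, 0.0, -0.0]
force: [0.1, 0.2, 0.1]
grip_width: 0.0422
grip_force: 0.0
```

>>> jog_arm:
  commands: [0,0,-0.01,0,0,0,0.042,0,0,-0.03,0,0,0,0.042,0,0,-0.07,0,0,0,0.042,0,0,-0.12,0,0,0,0.05,0,0,-0.17,0,0,0,0.05,0,0,-0.19,0,0,0,0.05,0,0,-0.19,0,0,0,0.05]

```text
time_s: 8.43
ee_pos: [0.447, -0.0305, 0.2187]
tool_rot: [-0.623, 0.782, -0.001, 0.002]
force: [-0.2, 0.4, -1.1]
grip_width: 0.0498
grip_force: 0.0
```

```bash
python3 - <<'E'
from h import *
np.set_printoptions(precision=4,suppress=True)
c=cap('wrist','w4.png')
P=cloud(c).reshape(-1,3);m=(abs(P[:,0]-.448)<.04)&(abs(P[:,1]+.03)<.055)&(P[:,2]>.017)&(P[:,2]<.06);Q=P[m]
print(len(Q),Q.min(0),Q.max(0),np.median(Q,0))
s=c['s'];M=R.from_quat(s['tool_rot']).as_matrix();print(s['ee_pos'],np.degrees(np.arctan2(M[1,0],M[0,0])),np.degrees(s['joints']),tool([.6866-.02,-.0078,.22],s),s['time_s'])
E
```

```text
1523 [ 0.4081 -0.085   0.017 ] [0.488  0.025  0.0322] [ 0.4476 -0.0308  0.0283]
[ 0.447  -0.0305  0.2187] -102.89324393566967 [ 21.4559  -0.1792 -29.2811   0.012  -60.6331 -34.3553] [-0.0711 -0.209  -0.0003] 8.425
```

The vial rests in the tray, with its top at about 30 mm. Going to hover over the square-handled pin, which is the inboard one at crop (635,97); its neighbour has a round head.

>>> jog_arm:
  commands: [-0.075,-0.228,-0.031,0,0,-21,0.05,-0.075,-0.228,-0.031,0,0,-21,0.05,-0.075,-0.228,-0.031,0,0,-21,0.05,-0.075,-0.228,-0.031,0,0,-21,0.05,-0.075,-0.228,-0.031,0,0,-21,0.05,-0.075,-0.228,-0.031,0,0,-21,0.05,-0.075,-0.228,-0.031,0,0,-21,0.05]

```text
time_s: 9.35
ee_pos: [0.6841, -0.0086, 0.2471]
tool_rot: [0.755, -0.655, -0.0, 0.0]
force: [-0.6, 0.1, 0.5]
grip_width: 0.0503
grip_force: 0.0
```

```bash
python3 - <<'E'
from h import *
np.set_printoptions(precision=4,suppress=True)
c=cap('wrist','w5.png');cv2.imwrite('pics/w5b.png',cv2.resize(c['image'][80:320,100:420,::-1],None,fx=2.5,fy=2.5,interpolation=cv2.INTER_CUBIC))
s=c['s'];M=R.from_quat(s['tool_rot']).as_matrix();print(s['ee_pos'],np.degrees(np.arctan2(M[1,0],M[0,0])))
P=cloud(c).reshape(-1,3);m=(abs(P[:,0]-.6866)<.03)&(abs(P[:,1]+.0078)<.03)&(P[:,2]>.121)&(P[:,2]<.131);Q=P[m];print(len(Q),Q.mean(0),Q.min(0),Q.max(0))
r=cv2.minAreaRect((Q[:,:2]*1000).astype(np.float32));print(r)
E
```

```text
[ 0.6841 -0.0086  0.2471] -81.89268736811663
368 [ 0.6858 -0.0097  0.1255] [ 0.6768 -0.018   0.1211] [ 0.6943 -0.0003  0.1274]
((685.551513671875, -9.316972732543945), (15.883686065673828, 15.93565845489502), 9.192680358886719)
```

View pics/w5b.png

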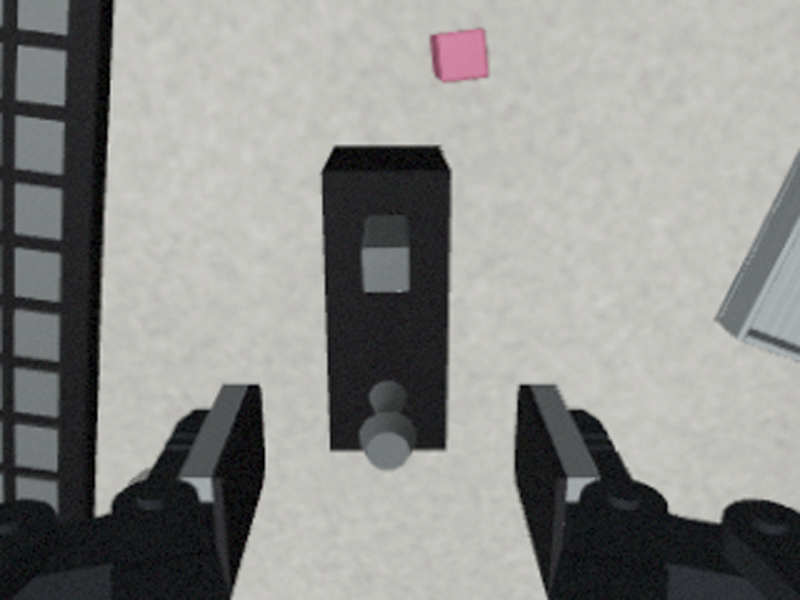

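In this crop the square-handled grey pin is at (386,269), measured 16 x 16 mm with its top at 125 mm. The round-headed pin is at (387,440) and the pink look-alike at (460,55). The square grey one is the one meant. Descending.

>>> jog_arm:
  commands: [0.001,-0.0014,0.05,0,0,-1,0.045,0.001,-0.0014,0.1,0,0,-1,0.04,0.001,-0.0014,0.13,0,0,-1,0.04,0.001,-0.0014,0.142,0,0,-1,0.04,0.001,-0.0014,0.142,0,0,-1,0.034,0.001,-0.0014,0.142,0,0,-1,0.026,0.001,-0.0014,0.142,0,0,-1,0.02,0.001,-0.0014,0.142,0,0,-1,0.015,0.001,-0.0014,0.142,0,0,-1,0.008,0.001,-0.0014,0.142,0,0,-1,0.008,0.001,-0.0014,0.142,0,0,-1,0.008]
  grip_force: 50

```text
time_s: 10.78
ee_pos: [0.6871, -0.0092, 0.1067]
tool_rot: [0.761, -0.649, 0.0, -0.0]
force: [-2.6, 1.6, 6.8]
grip_width: 0.0153
grip_force: 48.6
```

>>> jog_arm:
  commands: [0,0,-0.01,0,0,0,0.008,0,0,-0.03,0,0,0,0.008,0,0,-0.06,0,0,0,0.008,0,0,-0.09,0,0,0,0.008,0,0,-0.12,0,0,0,0.008,0,0,-0.12,0,0,0,0.008,0,0,-0.12,0,0,0,0.008]

```text
time_s: 11.65
ee_pos: [0.6865, -0.0092, 0.2252]
tool_rot: [0.761, -0.649, -0.0, -0.0]
force: [0.7, 0.2, -0.3]
grip_width: 0.0157
grip_force: 48.7
```

```bash
python3 - <<'E'
from h import *
np.set_printoptions(precision=4,suppress=True)
c=cap('wrist','w6.png');s=c['s'];M=R.from_quat(s['tool_rot']).as_matrix();print(s['ee_pos'],M,s['grip_width'],s['grip_force'],s['force'])
cv2.imwrite('pics/w6b.png',cv2.resize(c['image'][:,:,::-1],(768,576)))
q=R.from_quat(s['tool_rot']).inv().apply(cloud(c).reshape(-1,3)-s['ee_pos'])
m=(abs(q[:,0])<.02)&(abs(q[:,1])<.006)&(q[:,2]>-.045)&(q[:,2]<.11);Q=q[m]
for a in np.arange(-.045,.11,.01):
    k=Q[(Q[:,2]>=a)&(Q[:,2]<a+.01)]
    if len(k):print(round(a,3),len(k),k[:,0].max(),k[:,0].min(),k[:,1].mean())
print('port shift',tool([.5083,-.2767,.2],s))
E
```

```text
[ 0.6865 -0.0092  0.2252] [[ 0.1581 -0.9874 -0.0002]
 [-0.9874 -0.1581  0.0004]
 [-0.0004  0.0001 -1.    ]] 0.01565821635281847 48.72232496738434 [ 0.733   0.1991 -0.2842]
-0.025 1136 0.008303439575742437 -0.00936275610543155 3.977966623699927e-05
-0.015 352 0.008280225892311671 0.006525015150652654 -2.7673557064507974e-05
-0.005 283 0.008299715732178027 0.006741297380859893 -7.622792946912622e-06
0.005 232 0.008147359859607309 0.006764528151744926 -2.151369698467795e-06
0.015 190 0.00828625311467134 0.006745088809141093 1.2630821690778545e-05
0.025 83 0.007992337764485734 0.006806721563544827 6.152253290189328e-05
0.035 31 0.004100811429558084 0.0016284854059186362 -3.4440420388642966e-05
0.045 77 0.0038960483696858154 0.00039459961251834456 -0.00038324255368855746
0.055 71 0.0036529833089084564 -0.00018065110774167378 -0.00016298250330307307
0.065 58 0.0038160204021925616 -0.00020646717123724002 0.0001512454665412428
0.075 50 0.0035854877979549704 -0.00019131581607640977 -0.00016129724680091867
0.085 24 0.003572057870992097 0.00028290182812384197 1.5110584044835209e-05
port shift [0.236  0.2182 0.0251]
```

View pics/w6b.png

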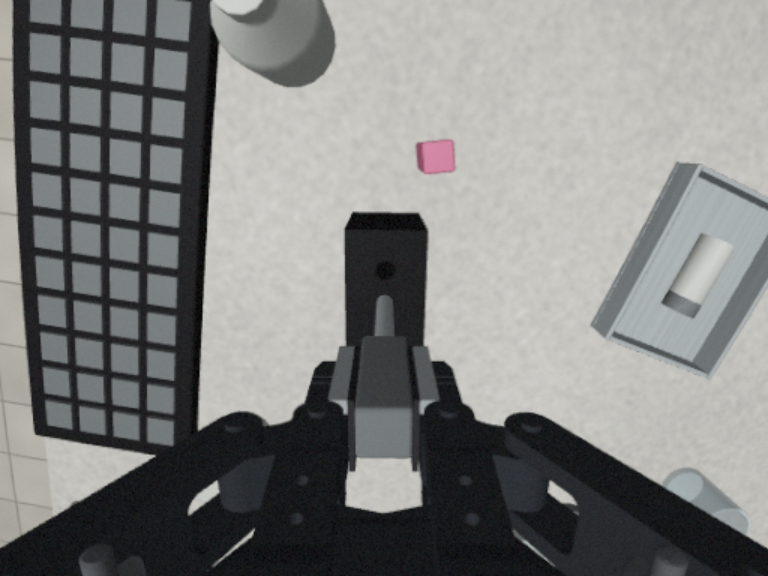

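The pin is straight in the jaws at (385,395), and the vial lies in the tray at (697,272). Moving above the port.

>>> jog_arm:
  commands: [0.236,0.218,0.0,0,0,0,0.008,0.236,0.218,0.0,0,0,0,0.008,0.236,0.218,0.0,0,0,0,0.008,0.236,0.218,0.0,0,0,0,0.008,0.236,0.218,0.0,0,0,0,0.008,0.236,0.218,0.0,0,0,0,0.008,0.236,0.218,0.02,0,0,0,0.008,0.236,0.218,0.025,0,0,0,0.008,0.236,0.218,0.025,0,0,0,0.008,0.236,0.218,0.025,0,0,0,0.008]

```text
time_s: 12.95
ee_pos: [0.5094, -0.2765, 0.2007]
tool_rot: [0.761, -0.648, 0.0, -0.0]
force: [0.7, 0.5, 0.4]
grip_width: 0.0152
grip_force: 48.8
```

```bash
python3 - <<'E'
from h import *
np.set_printoptions(precision=4,suppress=True)
c=cap('wrist','w7.png');s=c['s'];print(s['ee_pos'],s['joints'],s['grip_width'])
cv2.imwrite('pics/w7b.png',cv2.resize(c['image'][80:320,100:420,::-1],None,fx=2.5,fy=2.5,interpolation=cv2.INTER_CUBIC))
E
```

```text
[ 0.5094 -0.2765  0.2007] [-0.1599  0.2386 -0.2716  0.0002 -1.0602  0.3195] 0.015171947585644649
```

View pics/w7b.png

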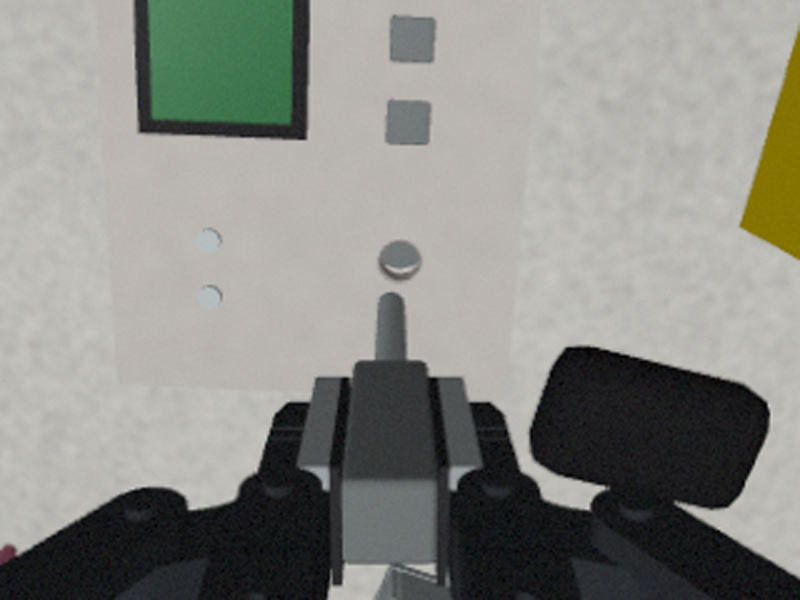

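The round hole, with the button below it, is at (400,260). The pin tip is at (391,297). The square keys are at (412,39) and (408,121).

```bash
python3 - <<'E'
from h import *
np.set_printoptions(precision=4,suppress=True)
c=load('w7.png');s=c['s']
px=lambda x,y:((x+.5)/2.5-.5+100,(y+.5)/2.5-.5+80)
p=onz(c,[px(400,260),px(400,239),px(400,281),px(379,260),px(421,260)],[.07]*5);print(p[0],[tool(a,s) for a in p])
# shaft left/right edges near the tip at tool z .088, level 0.2007-.088
t=onz(c,[px(391,296),px(378,300),px(405,300)],[.2007-.090]*3);print([tool(a,s) for a in t])
P=cloud(c);u,v=map(int,px(430,290));print('boxtop z',P[v-3:v+4,u-3:u+4,2].mean())
E
```

```text
[ 0.5067 -0.2785  0.07  ] [array([0.0015, 0.0031, 0.1307]), array([0.0089, 0.003 , 0.1307]), array([-0.006 ,  0.0031,  0.1307]), array([ 0.0015, -0.0041,  0.1307]), array([0.0015, 0.0102, 0.1307])]
[array([ 0.0021, -0.0001,  0.09  ]), array([ 0.0008, -0.0039,  0.09  ]), array([0.0008, 0.004 , 0.09  ])]
boxtop z 0.07066627262095442
```

>>> jog_arm:
  commands: [0.0018,0.003,0.01,0,0,0,0.008,0.0018,0.003,0.025,0,0,0,0.008,0.0018,0.003,0.035,0,0,0,0.008,0.0018,0.003,0.042,0,0,0,0.008,0.0018,0.003,0.048,0,0,0,0.008,0.0018,0.003,0.048,0,0,0,0.008]

```text
time_s: 13.75
ee_pos: [0.506, -0.279, 0.1518]
tool_rot: [0.761, -0.649, -0.0, 0.0]
force: [-0.0, 0.5, -0.6]
grip_width: 0.0152
grip_force: 48.8
```

```bash
python3 - <<'E'
from h import *
np.set_printoptions(precision=4,suppress=True)
c=cap('wrist','w8.png');print(c['s']['ee_pos'],c['s']['force'],c['s']['grip_width'])
cv2.imwrite('pics/w8b.png',cv2.resize(c['image'][140:260,180:340,::-1],None,fx=4,fy=4,interpolation=cv2.INTER_CUBIC))
E
```

```text
[ 0.506  -0.279   0.1518] [-0.0175  0.4972 -0.6009] 0.01518356840639828
```

View pics/w8b.png

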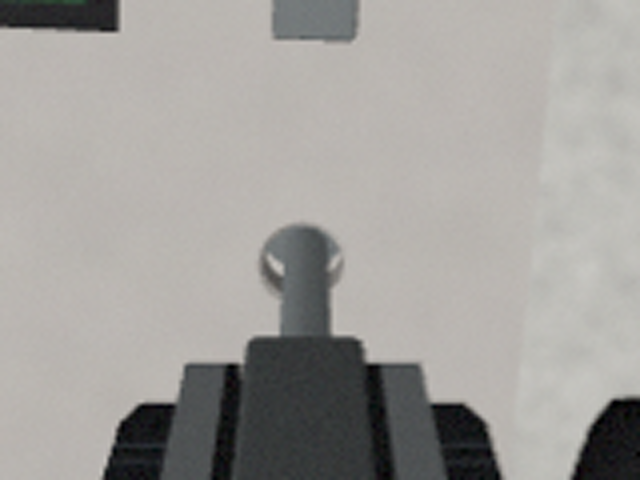

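The shaft at (305,280) is inside the hole at (302,258), off centre by less than 1 mm. Pressing.

>>> jog_arm:
  commands: [0,0,0.006,0,0,0,0.008,0,0,0.012,0,0,0,0.008,0,0,0.016,0,0,0,0.008,0,0,0.019,0,0,0,0.008,0,0,0.021,0,0,0,0.008,0,0,0.021,0,0,0,0.008,0,0,0.021,0,0,0,0.008]

```text
time_s: 14.68
ee_pos: [0.5061, -0.2791, 0.1315]
tool_rot: [0.761, -0.649, -0.0, 0.0]
force: [-1.7, 1.0, 2.4]
grip_width: 0.0155
grip_force: 49.3
```

>>> jog_arm:
  commands: [0,0,0.001,0,0,0,0.008,0,0,0.002,0,0,0,0.008,0,0,0.003,0,0,0,0.008,0,0,0.003,0,0,0,0.008,0,0,0.003,0,0,0,0.008]

```text
time_s: 15.3
ee_pos: [0.5062, -0.2791, 0.1286]
tool_rot: [0.761, -0.649, 0.0, 0.0]
force: [-2.0, 0.9, 6.3]
grip_width: 0.0152
grip_force: 49.9
```

>>> jog_arm:
  commands: [0,0,0.001,0,0,0,0.008,0,0,0.002,0,0,0,0.008,0,0,0.002,0,0,0,0.008,0,0,0.002,0,0,0,0.008]

```text
time_s: 15.8
ee_pos: [0.5064, -0.2794, 0.1282]
tool_rot: [0.761, -0.648, 0.001, 0.0]
force: [-5.0, 2.8, 18.7]
grip_width: 0.0153
grip_force: 51.6
```

The button is on its stop: the force rose to 18.7 N with almost no further travel, and the tip is at about 37 mm.

```bash
python3 -c "
from h import *
s=get_state();print(s['ee_pos'],s['force'],s['grip_force'])
print(arm.sign_off())"
```

```text
[ 0.5064432  -0.27937436  0.1282261 ] [-5.02154735  2.78901655 18.74963917] 51.64794445037842
the job is handed in; nothing more can be done
None
```

I handed the job in at about 16 s with the vial lying in the reject tray and the gripped reset pin holding the button against its stop; sign-off returned no verdict, so I can't confirm a pass.

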